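# Snap the right lid onto a tub of potatoes

### The arm

A 6-joint arm with a two-finger parallel gripper is mounted at the origin on the work surface. World frame = base frame: x ahead of the robot, y to its left, z up, the work surface at z = 0. Lengths are in mm, angles in rad, forces in N, time in s.
With the tool pointing down it reaches from about 275 to 1000 mm from the base axis. Payload 8.4 kg.
Tool frame: the origin (TCP) lies on the centre line of the jaws, within the pads' length; the fingertips stand r.tip_reach ahead of it and the grasp point (between the pads) lies 11 mm behind it (r.tip_reach is the distance from the TCP to the fingertips, in mm); z points along the fingers, y is the line along which they close (so a half turn about z gives the same grasp; the last joint's range is limited). The gripper opens to 85 mm and grips with 20 to 120 N. Pads are 22 mm wide; open, the fingers measure 114 mm over their backs; the gripper's body (76 mm by 85 mm) begins 54 mm behind the grasp point. The pads swing forward as they close: fully open they stand 13 mm farther back than shut.
Start: joints at [1.226, 0.353, 1.633, -0, 1.155, -0.002], TCP at [210.077, 588.639, 239.281] pointing down, gripper open.
Joint ranges: [-2.63, 2.63], [-0.92, 2.1], [0.06, 2.66], [-1.3, 4.44], [0, 2.69], [-3.02, 3.02]. Speed limits (rad/s): [2.22, 2.22, 2.79, 3.14, 3.14, 3.14].

### API

Orientations are given as [roll, pitch, yaw] about the fixed x, y, z axes, in that order (R = Rz(yaw) Ry(pitch) Rx(roll)).
In Python, from rig import r gives the robot as it stands.
- The arm moves only by the tool carry_out, never from a script. Its argument "targets" is a list of rows, each an object with "dp": the shift along the tool's x, y, z in mm, a list of three; "yaw": the turn about the tool's z in degrees. A call has 1 to 12 rows; each row is the pose to reach, as a shift and turn from the pose commanded when the call began, along the tool's axes at that moment; what a row does not reach only later rows make up. A row lasts 1/8 s, in which the tool goes at most 62.5 mm and 10.7 degrees, less where a joint would pass 70% of its speed; a pose out of reach is approached as far as the arm can. A call with a gripper value outside its range is refused whole. "fingers" is the opening, from -1 (shut) to 1 (fully open), so that 0 is half open, set as the call begins (left out, the last holds). The fingers move at their own pace and stop on an object; "grip_force" is the grip in N (left out, the last holds). Time passes only in rows, so rows that repeat a pose let the fingers close. It gives the time, the measured TCP pose, the force, the opening and the grip force at its end, in the units of the state.
- r.sense(): the state, without advancing time (a new reading comes with each control period).
- r.grab_frame(name): name is "scene" or "side" or "wrist"; returns the picture (480x640x3 uint8, red, green, blue); there is no depth.
- r.get_calibration(name): a dict with "fx", "fy", "cx", "cy" (pixels), "dist_coeffs" ([k1, k2, p1, p2, k3] as OpenCV has them; the pictures are not rectified), "rvec" (rotation vector, rad) and "tvec" (3), from world to camera coordinates, as OpenCV has them. Camera axes: x right, y down, z forward; pixel columns grow to the right and rows downward; lengths in mm; the calibration is good to about 2 mm. A picture is of the moment at which its call begins: read the wrist's pose just before it. get_calibration takes no time and is no camera call; for the wrist camera it gives the pose at the moment of the call.
- r.sign_off(): hands the job in; it is judged then, once.
The state is a dict: "clock": time; "qpos": joint angles; "qvel": joint speeds; "joint_efforts": joint torques, N m; "eef_pos": TCP position; "tcp_rot": TCP orientation; "contact_force": force on the tool from outside, world axes, zero at the start; "wrist_torque": the same for the moment, N m; "opening": opening from 0.0 (shut) to 1.0 (fully open); "grasp_force": force on a finger pad.
Only numpy, scipy, OpenCV 4.12 (cv2) and the standard library are available. Lean on these libraries where they do the work, as an engineer would, in place of code of your own. Each camera call takes 0.05 s, during which the arm holds its last target. There are 200 camera calls.

### The job

Three look-alike green lids lie on the packing table, and only one of them fits the open black tub of potatoes. Find the one that fits, set it on the tub and press it down with the fingers until it snaps fully home, its flange resting flat on the rim all round. In the end the other two lids must be lying upright on the table, away from the tub.

Things in the scene. Friction and masses are not known exactly. Their poses are not given: they have to be found in the camera images.
- tub: fixed black round tub of potatoes, the only open one. Origin: centre of its underside, z up. Rim 80 mm up, 108 mm across; mouth 100 mm, clear 20 mm deep. Four sprung catches 5 mm below the rim, tips 89 mm apart: the fitting lid rests on them 5 to 12 mm proud until pushed down with about 5 to 12 N; it then snaps down, flange on the rim (lid origin 60 mm above the tub's).
- lid_a: loose green lid, 92 mm across its flange, the smallest, too small: it drops into the mouth. Origin: centre of its underside, z up. From there up: plug 20 mm deep (52 mm across at the bottom, 69 mm at a bead 9 to 11 mm up, 63 mm above), flange 4 mm thick (underside at 20 mm, top at 24), central white grip knob (round) 26 mm across, 30 mm high (top at 54 mm). Lies upright on its plug; about 60 g.
- lid_b: loose green lid, 120 mm across its flange, the middle one, which fits the tub. Origin: centre of its underside, z up. From there up: plug 20 mm deep (76 mm across at the bottom, 93 mm at a bead 9 to 11 mm up, 87 mm above), flange 4 mm thick (underside at 20 mm, top at 24), central white grip knob (round) 26 mm across, 30 mm high (top at 54 mm). Lies upright on its plug; about 80 g.
- lid_c: loose green lid, 146 mm across its flange, the largest, too big: its plug does not enter the mouth. Origin: centre of its underside, z up. From there up: plug 20 mm deep (107 mm across at the bottom, 124 mm at a bead 9 to 11 mm up, 118 mm above), flange 4 mm thick (underside at 20 mm, top at 24), central white grip knob (round) 26 mm across, 30 mm high (top at 54 mm). Lies upright on its plug; about 110 g.
Things that resemble listed ones, but are neither listed nor needed, are in the scene too. Leave any yellow look-alike of the lid_a alone.

How it is judged (in metres and radians):
On the way:
1. the fingers press or guide the fitting lid down on the tub, not drop it from above (horizontal distance between lid_b and tub below 0.015 m and z of lid_b in the frame of tub below 0.075 m and contact force between the fingers and lid_b above 1 N), for 0.05 s.
At the end, for the whole second after the job is handed in: The middle lid is snapped home on the tub: centred within 10 mm, its flange within 2.5 mm of the rim, level within 2.8 degrees and at rest; the other two lids lie upright (within 10 degrees) on the table, their centres more than 80 mm from the tub's (horizontal distance between lid_b and tub below 0.01 m and z of lid_b in the frame of tub below 0.0625 m and angle between lid_b's own z axis and vertical below 0.05 rad and linear speed of lid_b below 0.02 m/s and horizontal distance between each of lid_a, lid_c and tub above 0.08 m and height (world z) of each of lid_a, lid_c below 0.012 m and angle between each of lid_a, lid_c's own z axis and vertical below 0.1745 rad); the robot touches nothing.
It also fails if it takes over 45 s, if anything falls off the work surface, if the arm or the gripper's body presses on something with over 40 N, if the wrist force passes 120 N, or if a joint passes its speed limit or range.

## Working session

There is one attempt and no reset: what is moved stays moved. The work goes in short steps, Python scripts to look and compute and a tool call to move; the robot and the scene stay as the last step left them, time stands still between calls to the robot, and variables do not carry over. Pictures are saved under pics/ and viewed, at most 10 in all, crops included, and the job is handed in when it is done.

Besides the shell and the picture viewer there is one more tool, called after ">>>" in YAML: its name, and indented under it one key for each argument. carry_out: Moves the arm, as the interface text tells. Its arguments: {"type":"object","properties":{"targets":{"type":"array","items":{"type":"object","properties":{"dp":{"type":"array","items":{"type":"number"}},"yaw":{"type":"number"}}}},"fingers":{"type":"number"},"grip_force":{"type":"number"}},"required":["targets"]}

```bash
mkdir -p pics; ls; python3 - <<'E'
from rig import r
import cv2
print(r.sense(), r.tip_reach)
for n in("scene","side"):
    cv2.imwrite(f"pics/{n}0.png",r.grab_frame(n)[:,:,::-1]); print(r.get_calibration(n))
E
```

```text
pics
{'clock': 0.0, 'qpos': array([ 1.22562614e+00,  3.53672414e-01,  1.63412181e+00,  2.50837779e-05,
        1.15521259e+00, -2.40243812e-03]), 'qvel': array([-8.90999255e-06, -8.10956685e-05,  7.65479687e-04,  2.49135589e-04,
        1.11283576e-03,  3.94703529e-05]), 'joint_efforts': array([ 1.95405759e-03, -6.05253553e+01, -3.42065227e+01,  1.85974814e-04,
        9.22585255e-03, -6.12338476e-05]), 'eef_pos': array([209.89686694, 588.20857023, 238.55179881]), 'tcp_rot': array([-3.14017856e+00, -2.63316708e-05,  2.79881475e+00]), 'contact_force': array([ 0.47803143, -0.0511018 , -0.08233744]), 'wrist_torque': array([-0.00408238, -0.00702256,  0.06610713]), 'grasp_force': 0.0, 'opening': 0.9985620157276062} 8.0
{'fx': 594.8335753056065, 'fy': 594.8335753056065, 'cx': 320.85778820813545, 'cy': 240.54918578884536, 'dist_coeffs': array([-0.19984097,  0.        ,  0.        ,  0.        ,  0.        ]), 'rvec': array([ 2.18458056,  1.26737867, -0.42393273]), 'tvec': array([-213.70373041, -318.11860562, 1720.64382525])}
{'fx': 609.0646549848674, 'fy': 609.0646549848674, 'cx': 325.5206783588518, 'cy': 226.772373228397, 'dist_coeffs': array([-0.15109662,  0.        ,  0.        ,  0.        ,  0.        ]), 'rvec': array([ 2.3234856 , -0.0818344 ,  0.04395208]), 'tvec': array([-465.48696501,   19.36446974, 1458.06607955])}
```

View pics/scene0.png

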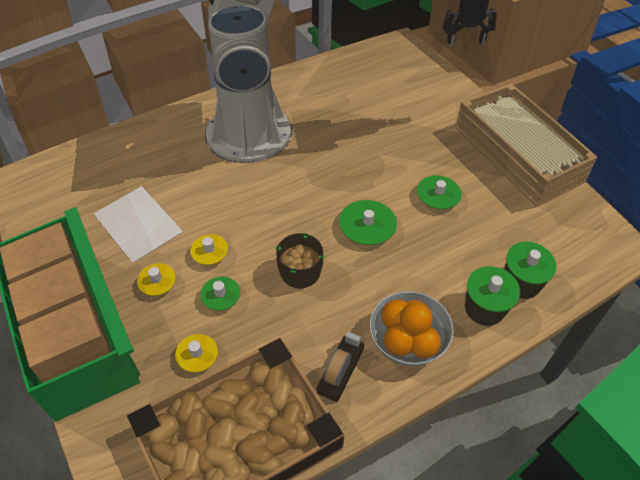

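View pics/side0.png

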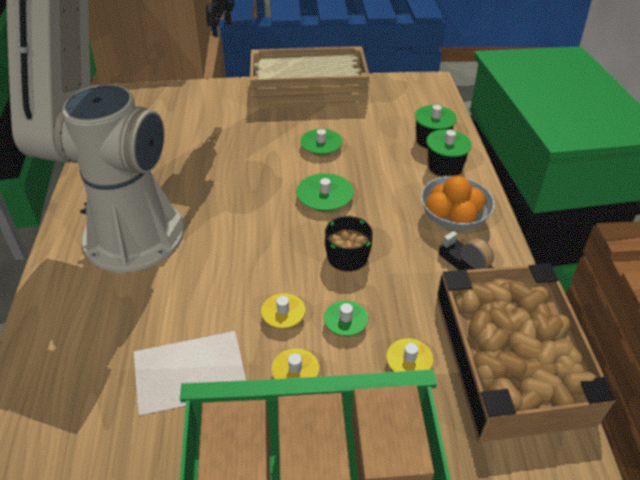

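The scene view shows loose green lids at (440,192), (368,222) and (220,293), and the open tub at (300,260). The lids at (495,295) and (530,265) sit on closed tubs, and three lids are yellow. In the side view, the lids are at (321,142), (325,192) and (346,318), and the tub is at (348,240).

```bash
cat > h.py <<'E'
import cv2, numpy as np
from rig import r
def cast(cal,px,z):
    K=np.array([[cal['fx'],0,cal['cx']],[0,cal['fy'],cal['cy']],[0,0,1.]])
    u=cv2.undistortPoints(np.array(px,float).reshape(-1,1,2),K,cal['dist_coeffs'])[:,0]
    R=cv2.Rodrigues(np.array(cal['rvec'],float))[0]; t=np.array(cal['tvec'],float).ravel()
    C=-R.T@t; d=np.c_[u,np.ones(len(u))]@R
    return (C+d*((z-C[2])/d[:,2])[:,None])[:,:2]
def comps(mask,amin=60):
    cs,_=cv2.findContours(mask.astype(np.uint8),cv2.RETR_EXTERNAL,cv2.CHAIN_APPROX_NONE)
    return [c[:,0] for c in cs if cv2.contourArea(c)>amin]
def hsv(im): return cv2.cvtColor(im,cv2.COLOR_RGB2HSV)
def green(im):
    h=hsv(im); return (h[...,0]>50)&(h[...,0]<75)&(h[...,1]>120)&(h[...,2]>60)
def white(im):
    h=hsv(im); return (h[...,1]<40)&(h[...,2]>150)
def ell(p): return cv2.fitEllipse(cv2.convexHull(p.astype(np.float32)))
E
python3 - <<'E'
from h import *
np.set_printoptions(precision=1,suppress=True)
B={'scene':[(440,192),(368,222),(220,293)],'side':[(321,142),(325,192),(346,318)]}
T={'scene':(300,260),'side':(348,240)}
for n in B:
    im=cv2.imread(f'pics/{n}0.png')[:,:,::-1].copy(); cal=r.get_calibration(n)
    for c in comps(green(im)):
        m=c.mean(0)
        for b in B[n]:
            if np.hypot(*(m-b))<15:
                e=ell(cast(cal,c,24)); print(n,b,'flange',np.round(e[0],1),np.round(e[1],1))
    for c in comps(white(im),20):
        m=c.mean(0)
        for b in B[n]:
            if np.hypot(*(m-b))<25:
                print(n,b,'knob px',m,np.round(np.ptp(c,0)),cast(cal,[m],45))
    h=hsv(im); t=T[n]
    dark=(h[...,2]<70); k=np.zeros_like(dark); k[t[1]-40:t[1]+40,t[0]-40:t[0]+40]=1
    for c in comps(dark&k,200):
        P=cast(cal,c,80); print(n,'tub px',c.min(0),c.max(0)); 
E
```

```text
scene (220, 293) flange [ 489.8 -302.6] [89.  89.4]
scene (368, 222) flange [476.4 106.2] [142.9 144.1]
scene (440, 192) flange [481.8 326.7] [115.6 117.7]
scene (220, 293) knob px [218.2 285.3] [10  8] [[ 483.3 -300.6]]
scene (368, 222) knob px [368.7 213.2] [9 6] [[469.5 111.8]]
scene (440, 192) knob px [440.6 183.3] [8 6] [[475.2 333.3]]
scene tub px [277 234] [322 287]
side (346, 318) flange [ 485.5 -303.5] [86.9 90.4]
side (325, 192) flange [472.1 104.5] [141.6 145.2]
side (321, 142) flange [477.4 323.8] [114.7 120.7]
side (346, 318) knob px [346.  308.3] [12  9] [[ 486.7 -296. ]]
side (325, 192) knob px [324.7 181.4] [9 6] [[473.  116.7]]
side (321, 142) knob px [321.  131.8] [8 5] [[478.5 338.2]]
side tub px [325 217] [371 270]
```

```bash
python3 -c "
import cv2
a=cv2.imread('pics/scene0.png')[220:300,255:345];b=cv2.imread('pics/side0.png')[200:280,303:393]
cv2.imwrite('pics/t.png',cv2.hconcat([cv2.resize(x,None,fx=4.4,fy=4.4,interpolation=2) for x in(a,b)]))"
```

```text
(no output)
```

View pics/t.png

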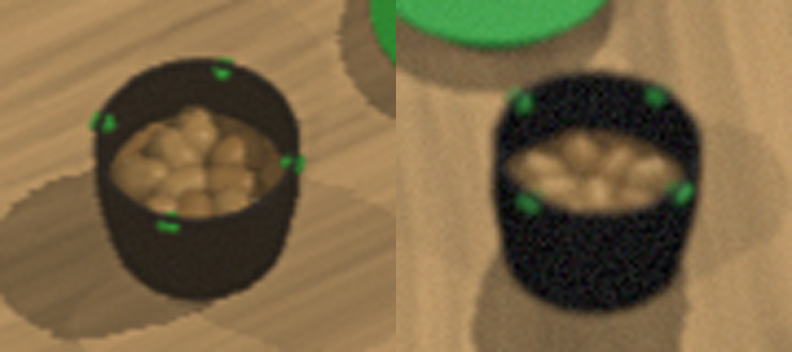

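Flange diameters come out at about 89, 117 and 143 mm. So the middle lid_b is at about (479,325), lid_a is at y≈-303 and lid_c is at y≈105. The tub's four green catches give its centre.

```bash
python3 - <<'E'
from h import *
for n,o,ps in(('scene',(255,220),[(222,72),(103,122),(292,163),(168,226)]),('side',(303,200),[(126,103),(260,97),(132,203),(286,192)])):
    P=cast(r.get_calibration(n),np.array(ps)/4.4+o,79); print(n,P.round(1).tolist(),P.mean(0), np.hypot(*(P-P.mean(0)).T))
E
```

```text
scene [[480.7, -73.2], [479.4, -143.2], [550.7, -71.0], [554.2, -145.2]] [ 516.23336594 -108.13577227] [49.81557019 50.87299588 50.66869877 53.03220666]
side [[474.5, -76.5], [543.8, -76.5], [471.6, -149.0], [548.6, -146.5]] [ 509.61178235 -112.11340467] [50.02959104 49.32353166 52.94435348 51.92597234]
```

>>> carry_out:
  targets:
    - {"dp": [-55,-25,15],"yaw": 0}
    - {"dp": [-110,-50,30],"yaw": 0}
    - {"dp": [-165,-75,40],"yaw": 0}
    - {"dp": [-220,-100,50],"yaw": 0}
    - {"dp": [-275,-125,60],"yaw": 0}
    - {"dp": [-320,-147,65],"yaw": 0}
    - {"dp": [-342,-157,70],"yaw": 0}
    - {"dp": [-342,-157,70],"yaw": 0}
    - {"dp": [-342,-157,70],"yaw": 0}
    - {"dp": [-342,-157,70],"yaw": 0}
  fingers: 1

```text
clock: 1.35
eef_pos: [478.7, 326.7, 169.4]
tcp_rot: [3.141, -0.0, 2.8]
contact_force: [-0.7, 0.1, 0.2]
opening: 0.998
grasp_force: 0.0
```

```bash
python3 - <<'E'
from h import *
print(r.sense()['eef_pos']);cal=r.get_calibration('wrist'); im=r.grab_frame('wrist'); cv2.imwrite('pics/w1.png',im[:,:,::-1])
for f,z,nm in((green,24,'g'),(white,54,'w')):
    for c in comps(f(im),300):
        e=ell(cast(cal,c,z)); print(nm,c.min(0),c.max(0),np.round(e[0],1),np.round(e[1],1))
E
```

```text
[478.70940062 326.69726737 169.44879717]
g [  0 228] [165 379] [474.5 108.6] [140.8 146.9]
g [250 158] [395 298] [479.1 327.5] [117.8 118.1]
w [ 40 316] [ 72 340] [474.6 107.5] [22.2 25.2]
w [306 227] [339 258] [478.9 327.7] [24.1 24.8]
```

View pics/w1.png

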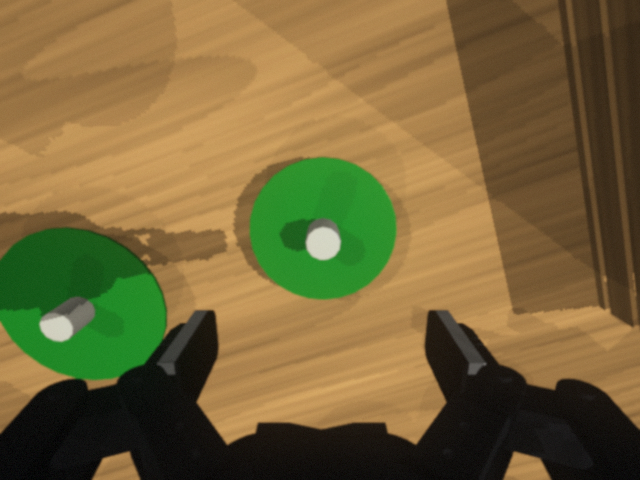

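The wrist view shows the lid centred at (323,228) between the fingers. Its flange is 118 mm across, centred at (479,327.6), and the knob agrees. Descending to grip.

>>> carry_out:
  targets:
    - {"dp": [0,1,45],"yaw": 0}
    - {"dp": [0,1,90],"yaw": 0}
    - {"dp": [0,1,120],"yaw": 0}
    - {"dp": [0,1,130],"yaw": 0}
    - {"dp": [0,1,130],"yaw": 0}
    - {"dp": [0,1,130],"yaw": 0}
  fingers: 1

```text
clock: 2.15
eef_pos: [480.5, 327.5, 40.6]
tcp_rot: [3.14, 0.001, 2.799]
contact_force: [-0.3, -0.8, -0.2]
opening: 1.0
grasp_force: 0.0
```

>>> carry_out:
  targets:
    - {"dp": [0,0,0],"yaw": 0}
    - {"dp": [0,0,0],"yaw": 0}
    - {"dp": [0,0,0],"yaw": 0}
    - {"dp": [0,0,0],"yaw": 0}
    - {"dp": [0,0,0],"yaw": 0}
    - {"dp": [0,0,0],"yaw": 0}
  fingers: -1
  grip_force: 50

```text
clock: 2.9
eef_pos: [479.9, 326.8, 39.8]
tcp_rot: [3.141, 0.0, 2.799]
contact_force: [-0.8, -1.3, 5.5]
opening: 0.281
grasp_force: 48.8
```

>>> carry_out:
  targets:
    - {"dp": [0,0,-30],"yaw": 0}
    - {"dp": [0,0,-80],"yaw": 0}
    - {"dp": [-15,-20,-125],"yaw": 0}
    - {"dp": [-40,-65,-150],"yaw": 0}
    - {"dp": [-70,-115,-160],"yaw": 0}
    - {"dp": [-105,-160,-160],"yaw": 0}
    - {"dp": [-140,-205,-160],"yaw": 0}
    - {"dp": [-165,-240,-160],"yaw": 0}
    - {"dp": [-178,-256,-160],"yaw": 0}
    - {"dp": [-178,-256,-160],"yaw": 0}
    - {"dp": [-178,-256,-160],"yaw": 0}
    - {"dp": [-178,-256,-160],"yaw": 0}

```text
clock: 4.4
eef_pos: [561.0, 27.0, 199.2]
tcp_rot: [3.141, -0.0, 2.8]
contact_force: [-0.7, 0.3, 0.2]
opening: 0.286
grasp_force: 49.3
```

```bash
python3 - <<'E'
from h import *
print(r.sense()['eef_pos']);cal=r.get_calibration('wrist'); im=r.grab_frame('wrist'); cv2.imwrite('pics/w2.png',im[:,:,::-1])
z0=r.sense()['eef_pos'][2]-40
for f,z,nm in((green,z0+24,'g'),(white,z0+54,'w'),(green,78,'catch')):
    for c in comps(f(im),8 if nm=='catch' else 300):
        e=ell(cast(cal,c,z)) if len(c)>8 else (cast(cal,c,z).mean(0),0); print(nm,c.min(0),c.max(0),np.round(e[0],1),np.round(e[1],1))
E
```

```text
[561.01467565  27.03867921 199.22770622]
g [559 375] [639 473] [690.1 137.2] [ 42.2 106.2]
g [278 353] [364 409] [600.1  12.9] [35.6 58.2]
g [189   0] [470 360] [538.1  41.1] [123.2 200.3]
w [295 310] [351 366] [560.   27.1] [23.7 25.2]
w [368  68] [402 105] [482.1  75.8] [10.6 10.9]
catch [559 375] [639 473] [830.5 196.1] [ 71.5 180.1]
catch [278 353] [364 409] [677.9 -14.5] [60.3 98.7]
catch [106 297] [116 301] [ 550.9 -144.6] [2.3 8.3]
catch [106 287] [120 295] [ 545.3 -139.1] [ 6.7 11.4]
catch [  0 251] [  9 299] [ 507.  -212.1] [ 6.2 58.1]
catch [ 60 204] [ 72 217] [ 477.3 -140.5] [ 8.6 11.6]
catch [ 51 201] [ 57 213] [ 472.3 -146.4] [ 3.5 10.5]
catch [142 174] [155 182] [476.8 -72.7] [ 3.9 11. ]
catch [143 164] [159 174] [471.5 -67.9] [ 5.8 12.4]
catch [189   0] [470 360] [571.9  33.6] [209.8 337.5]
```

View pics/w2.png

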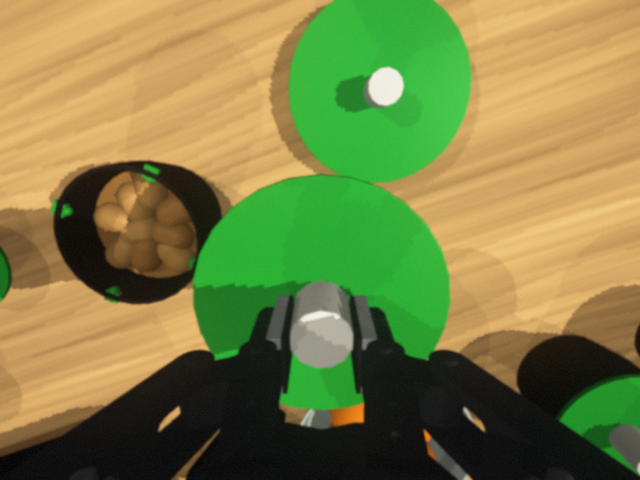

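The view shows the lid held level by its knob at (323,325). The tub is at left, with catches at (150,170), (63,210) and (113,293). Both catch diagonals give a centre of (511,-106), and the fixed cameras agree once corrected by their lid_b offset, so I take (512,-107).

>>> carry_out:
  targets:
    - {"dp": [0,-40,0],"yaw": 0}
    - {"dp": [1,-85,0],"yaw": 0}
    - {"dp": [1,-120,10],"yaw": 0}
    - {"dp": [1,-138,30],"yaw": 0}
    - {"dp": [1,-142,45],"yaw": 0}
    - {"dp": [1,-142,55],"yaw": 0}
    - {"dp": [1,-142,65],"yaw": 0}
    - {"dp": [1,-142,72],"yaw": 0}
    - {"dp": [1,-142,78],"yaw": 0}
    - {"dp": [1,-142,84],"yaw": 0}
    - {"dp": [1,-142,84],"yaw": 0}
    - {"dp": [1,-142,84],"yaw": 0}

```text
clock: 5.95
eef_pos: [512.8, -107.6, 115.5]
tcp_rot: [3.142, 0.0, 2.799]
contact_force: [0.0, -0.9, -0.7]
opening: 0.289
grasp_force: 49.4
```

```bash
python3 - <<'E'
from h import *
a=r.grab_frame('scene')[190:310,230:370];b=r.grab_frame('side')[160:280,278:418]
cv2.imwrite('pics/p1.png',cv2.hconcat([cv2.resize(x,None,fx=2.8,fy=2.8,interpolation=2) for x in(a,b)])[:,:,::-1])
E
```

```text
(no output)
```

View pics/p1.png

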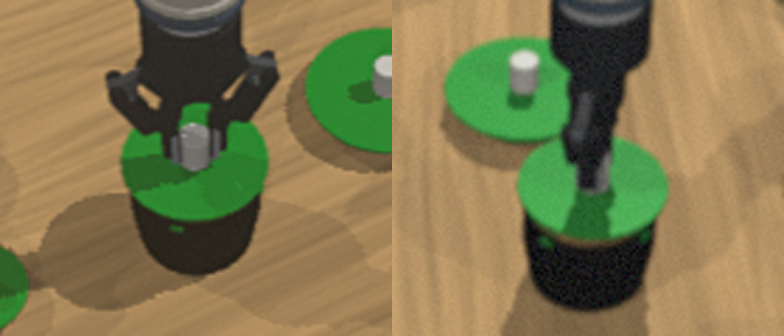

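The lid sits over the mouth, centred and level, with no contact force yet. Its plug is inside the mouth in both views. Pressing down slowly while gripped.

>>> carry_out:
  targets:
    - {"dp": [0,0,3],"yaw": 0}
    - {"dp": [0,0,6],"yaw": 0}
    - {"dp": [0,0,8],"yaw": 0}
    - {"dp": [0,0,8],"yaw": 0}

```text
clock: 6.55
eef_pos: [513.0, -107.7, 107.8]
tcp_rot: [3.142, 0.001, 2.799]
contact_force: [-2.1, 0.8, 8.2]
opening: 0.286
grasp_force: 50.2
```

>>> carry_out:
  targets:
    - {"dp": [0,0,2],"yaw": 0}
    - {"dp": [0,0,4],"yaw": 0}
    - {"dp": [0,0,6],"yaw": 0}
    - {"dp": [0,0,6],"yaw": 0}

```text
clock: 7.05
eef_pos: [512.3, -107.5, 100.7]
tcp_rot: [-3.142, -0.001, 2.799]
contact_force: [0.5, 0.1, -3.3]
opening: 0.282
grasp_force: 49.2
```

>>> carry_out:
  targets:
    - {"dp": [0,0,1],"yaw": 0}
    - {"dp": [0,0,2],"yaw": 0}
    - {"dp": [0,0,3],"yaw": 0}
    - {"dp": [0,0,3],"yaw": 0}

```text
clock: 7.55
eef_pos: [512.4, -107.5, 99.7]
tcp_rot: [-3.142, -0.0, 2.799]
contact_force: [-7.8, 1.9, 20.3]
opening: 0.281
grasp_force: 51.9
```

There is a hard stop with 20 N at the seated height. Relax, open and retreat upwards.

>>> carry_out:
  targets:
    - {"dp": [0,0,-1],"yaw": 0}
    - {"dp": [0,0,-2],"yaw": 0}
    - {"dp": [0,0,-2],"yaw": 0}

```text
clock: 7.92
eef_pos: [512.6, -107.6, 100.1]
tcp_rot: [-3.142, -0.0, 2.799]
contact_force: [-0.1, 0.0, -1.6]
opening: 0.281
grasp_force: 49.5
```

>>> carry_out:
  targets:
    - {"dp": [0,0,0],"yaw": 0}
    - {"dp": [0,0,0],"yaw": 0}
    - {"dp": [0,0,0],"yaw": 0}
    - {"dp": [0,0,0],"yaw": 0}
    - {"dp": [0,0,0],"yaw": 0}
    - {"dp": [0,0,-25],"yaw": 0}
    - {"dp": [0,0,-60],"yaw": 0}
    - {"dp": [0,0,-110],"yaw": 0}
    - {"dp": [0,0,-130],"yaw": 0}
    - {"dp": [0,0,-130],"yaw": 0}
    - {"dp": [0,0,-130],"yaw": 0}
  fingers: 1

```text
clock: 9.3
eef_pos: [512.0, -107.4, 229.2]
tcp_rot: [-3.141, -0.001, 2.799]
contact_force: [-1.0, -0.1, 0.7]
opening: 0.997
grasp_force: 0.0
```

```bash
python3 - <<'E'
from h import *
cal=r.get_calibration('wrist'); w=r.grab_frame('wrist')
for z in (80,84,90):
  for c in comps(green(w),3000):
    e=ell(cast(cal,c,z)); print(z,c.min(0),c.max(0),np.round(e[0],1),np.round(e[1],1))
for c in comps(white(w),300): e=ell(cast(cal,c,114)); print('knob',np.round(e[0],1),np.round(e[1],1))
a=r.grab_frame('scene')[190:310,230:370];b=r.grab_frame('side')[160:280,278:418]
cv2.imwrite('pics/p2.png',cv2.hconcat([cv2.resize(x,None,fx=2.8,fy=2.8,interpolation=2) for x in(a,b)])[:,:,::-1])
E
```

```text
80 [ 85 213] [176 297] [ 479.3 -265.3] [74.7 75.4]
80 [249 157] [394 297] [ 512.3 -107.6] [119.3 119.6]
80 [453   0] [622 178] [468.   75.8] [120.6 121.1]
84 [ 85 213] [176 297] [ 478.7 -262.7] [73.6 74.4]
84 [249 157] [394 297] [ 511.2 -107.2] [117.7 118. ]
84 [453   0] [622 178] [467.6  73.5] [118.9 119.5]
90 [ 85 213] [176 297] [ 477.9 -258.9] [72.  72.8]
90 [249 157] [394 297] [ 509.7 -106.7] [115.2 115.4]
90 [453   0] [622 178] [467.   70.2] [116.4 116.9]
knob [ 511. -107.] [24.1 24.7]
knob [ 374.5 -236.2] [19.2 19.8]
knob [467.1  70.5] [19.6 19.8]
```

View pics/p2.png

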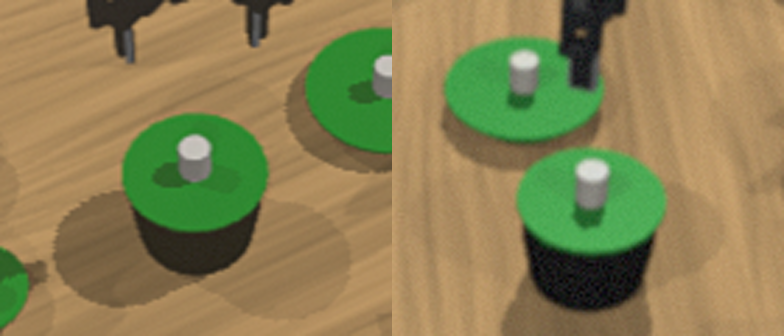

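Both views show the lid flush on the rim. At flange top z=84 it measures 117.8 × 118.0 mm, the same as on the table, so it is home and level. The gripper is clear and the other lids are untouched.

```bash
python3 -c "
from rig import r
print(r.sign_off())"
```

```text
the job is handed in; nothing more can be done
None
```

I set the middle lid (lid_b) on the tub, pressed it down to a firm stop level and flush on the rim, left the other two lids untouched, and handed the job in at about 9.5 s; no verdict came back.

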